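# Set a bonding work holder to its gauge mark by rolling the knurled wheel

### The arm

A 6-joint arm with a two-finger parallel gripper is mounted at the origin on the work surface. World frame = base frame: x ahead of the robot, y to its left, z up, the work surface at z = 0. Lengths are in m, angles in degrees, forces in N, time in s.
With the tool pointing down it reaches from about 0.4 to 0.825 m from the base axis. Payload 7 kg.
Tool frame: the origin (TCP) lies midway between the tips of the shut fingers; the grasp point (between the pads) lies 19 mm behind it; z points along the fingers, y is the direction in which the jaws open and shut (so a half turn about z gives the same grasp; the last joint's range is limited). The gripper opens to 88 mm and grips with 3 to 60 N. Pads are 19 mm wide; open, the fingers measure 130 mm over their backs; the gripper's body (78 mm by 193 mm) begins 47 mm behind the grasp point.
Start: joints at [89.903, 20.546, 0.682, 0, -70.136, -16.507], TCP at [0.193, 0.647, 0.227] pointing down, gripper open.
Joint ranges: [-176.03, 176.03], [-82.01, 121.73], [-58.28, 71.71], [-173.87, 95.51], [-174.79, -0.11], [-173.66, 173.66]. Speed limits (degrees/s): [136.94, 136.94, 172.46, 180, 180, 180].

### API

Orientations are given as [roll, pitch, yaw] about the fixed x, y, z axes, in that order (R = Rz(yaw) Ry(pitch) Rx(roll)).
In Python, from plant import ctrl, snapshot gives the robot as it stands.
- The arm moves only by the shell command python3 -m pendant 'ROWS'. ROWS is JSON, a list of rows, each a list of 7 numbers: the shift along the tool's x, y, z in m, then the turn, a rotation vector about the tool's x, y, z in rad, then the opening, from -1 (shut) to 1 (fully open), so that 0 is half open. In form: [[x, y, z, ax, ay, az, jaw], ...]. A call has 1 to 12 rows; each row is the pose to reach, as a shift and turn from the pose commanded when the call began, along the tool's axes at that moment; what a row does not reach only later rows make up. A row lasts 1/8 s, in which the tool goes at most 62.5 mm and 10.7 degrees, less where a joint would pass 70% of its speed; a pose out of reach is approached as far as the arm can. A call with a gripper value outside its range is refused whole. The fingers move at their own pace and stop on an object; the grip force is fixed at half the most. Time passes only in rows, so rows that repeat a pose let the fingers close. It gives the time, the measured TCP pose, the force and the opening at its end, in the units of the state.
- ctrl.get_obs(): the state, without advancing time (a new reading comes with each control period).
- snapshot(name): name is "scene" or "top" or "wrist"; returns a dict with "image" (420x560x3 uint8, blue, green, red), "mtx" (3x3 intrinsics, pixels), "eye" and "attitude" of the camera in the world; the wrist camera has in their place "tool_from_camera" (4x4, takes a point from camera to tool coordinates, whose origin is the TCP and whose axes are the flange's). Camera axes: x right, y up, looking along -z (the intrinsics and any distortion apply to the point x, -y, -z); pixel columns grow to the right and rows downward; lengths in m; the calibration is good to about 2 mm. A picture is of the moment at which its call begins: read the wrist's pose just before it. There is no depth.
- ctrl.close_job(): hands the job in, once; it reports no verdict.
The state is a dict: "clock": time; "joint_pos": joint angles; "qvel": joint speeds; "tau": joint torques, N m; "tool_pos": TCP position; "orientation": TCP orientation; "force": force on the tool from outside, world axes, zero at the start; "moment": the same for the moment, N m; "opening": finger opening in m.
Only numpy, scipy, OpenCV 4.12 (cv2) and the standard library are available. Lean on these libraries where they do the work, as an engineer would, in place of code of your own. Each camera call takes 0.05 s, during which the arm holds its last target.

### The job

Get the chip work holder ready for the next carrier: with a fingertip, roll the knurled wheel so that the sliding jaw closes towards the fixed jaw, until the jaw's front edge lies on the dark band of the gauge clip. Move the jaw only by rolling the wheel, do not touch the jaw itself, and leave the can, the jar and the tray standing where they are. Finish with the hand clear.

Things in the scene. Friction and masses are not known exactly. Their poses are not given: they have to be found in the camera images.
- holder: Work holder fixed to the bench: dark steel base plate 130 x 250 x 12 mm. Origin: centre of the plate's underside on the bench. Its y runs along the length, from the wheel (at y = -85 mm) past the sliding jaw to the fixed jaw (face at y = +70 mm, 64 mm wide, top at z = 34 mm); z is up. Nothing on it is taller than the wheel's top, 68 mm.
- wheel_top (a point): Topmost point of the knurled steel wheel, midway across its width, 68 mm above the bench, at holder x = 0, y = -85 mm. Wheel 52 mm in diameter, 18 mm wide, axle level along holder x. It stands upright between two grey cheeks (60 mm long, 42 mm over their outsides, tops 10 mm below the wheel's top), so only its upper rim is reachable. Axes as the holder's.
- wheel (a joint): Turn of the wheel, 0 to 6 rad between stops. It grows when the top of the rim is rolled towards the fixed jaw (holder +y); each radian (26 mm of rim) moves the jaw 8 mm the same way. It can be rolled back, turns stiffly (about 1 N at the rim) and stays where it is left. The axle is rigid; 3 to 10 N of press rolls it by friction.
- jaw: Sliding steel jaw, a block 60 mm wide (holder x), 28 mm long (y), its top at z = 34 mm, on two guide rods between wheel and fixed jaw; it is geared to the wheel. Origin on the bench, under its front face (the face towards the fixed jaw). Not to be touched.
- jaw_edge (a point): Middle of the jaw's upper front edge (the edge towards the fixed jaw), 34 mm above the bench. At the start it lies 9 to 34 mm short of the gauge mark along holder +y.
- gauge_mark (a point): Centre of the dark band across the top of the gauge clip, 34 mm above the bench; the band is 4 mm wide along holder y and runs along holder x. The clip is a fixed aluminium block 20 x 24 x 20 mm on a bar beside the jaw's track (holder x = +46 mm), elsewhere along y each time. Axes as the holder's. On the mark means: jaw_edge has this point's holder y, give or take half the band.
- duster: Loose duster can standing upright, 52 mm in diameter, 130 mm tall; origin at the centre of its foot. Bystander.
- jar: Loose amber glass jar with a white lid, 52 mm in diameter, 55 mm tall; origin at the centre of its foot. Bystander.
- tray: Loose black compartment tray, 75 x 75 x 18 mm; origin at the centre of its underside. Bystander.

How it is judged:
By the outcome, as a careful person would: the job done as asked, in the order asked, and still so for the second after the job is handed in, with the robot touching nothing.
It also fails if it takes over 48 s, if anything falls off the work surface, if the arm or the gripper's body presses on something with over 40 N, if the wrist force passes 120 N, or if a joint passes its speed limit or range.

## Working session

There is one attempt and no reset: what is moved stays moved. The work goes in short steps, Python scripts to look and compute and a shell command to move; the robot and the scene stay as the last step left them, time stands still between calls to the robot, and variables do not carry over. Pictures are saved under pics/ and viewed, and the job is handed in when it is done.

```bash
ls; mkdir -p pics; python3 - <<'E'
from plant import ctrl, snapshot
import cv2
print(ctrl.get_obs())
for n in ("scene","top","wrist"):
    s=snapshot(n); cv2.imwrite(f"pics/{n}0.png",s["image"])
    print(n,{k:v for k,v in s.items() if k!="image"})
E
```

```text
pics
{'clock': 0.0, 'joint_pos': array([ 8.99020323e+01,  2.05918325e+01,  6.34203913e-01, -2.00433002e-02,
       -7.01364947e+01, -1.65092150e+01]), 'qvel': array([-0.05662405,  0.06275319,  0.07969267,  0.01837912, -0.08397246,
       -0.03390697]), 'tau': array([ 1.72301275e-04, -5.82718384e+01,  2.93053293e+01,  6.99734464e+00,
        6.72531605e-03, -1.66050236e-04]), 'tool_pos': array([0.1927811 , 0.64637369, 0.22562172]), 'orientation': array([ 1.79904402e+02, -8.68436438e-03, -1.66140013e+01]), 'force': array([-0.00137752, -0.08231499, -0.11248029]), 'moment': array([-0.02793416, -0.00915363, -0.01686652]), 'opening': 0.08743053521144079}
scene {'mtx': array([[493.25446449,   0.        , 278.96101039],
       [  0.        , 493.25446449, 212.29443731],
       [  0.        ,   0.        ,   1.        ]]), 'eye': array([ 0.97996896, -0.37888227,  0.57375513]), 'attitude': array([49.76088713,  1.1129223 , 43.08776863])}
top {'mtx': array([[498.77411252,   0.        , 287.63570668],
       [  0.        , 498.77411252, 213.03390207],
       [  0.        ,   0.        ,   1.        ]]), 'eye': array([0.49614451, 0.04327279, 0.96292516]), 'attitude': array([  6.46276554,   0.69826342, -89.57330558])}
wrist {'mtx': array([[351.49207138,   0.        , 278.46129226],
       [  0.        , 351.49207138, 209.10367061],
       [  0.        ,   0.        ,   1.        ]]), 'tool_from_camera': array([[-5.84102749e-04,  9.56958830e-01,  2.90223116e-01,
         7.83929296e-02],
       [ 9.99999790e-01,  6.40887573e-04, -1.00613609e-04,
         9.59110148e-04],
       [-2.82283470e-04,  2.90222996e-01, -9.56959003e-01,
        -1.58451861e-01],
       [ 0.00000000e+00,  0.00000000e+00,  0.00000000e+00,
         1.00000000e+00]])}
```

View pics/scene0.png

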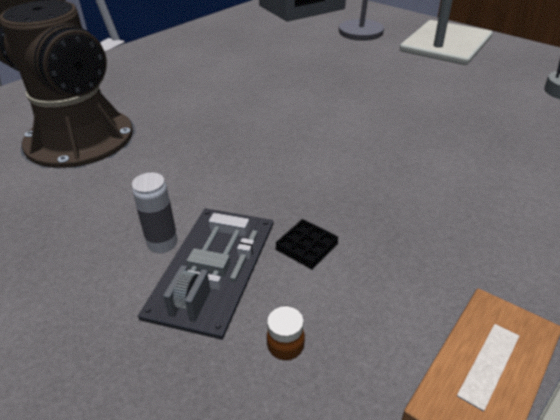

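View pics/top0.png

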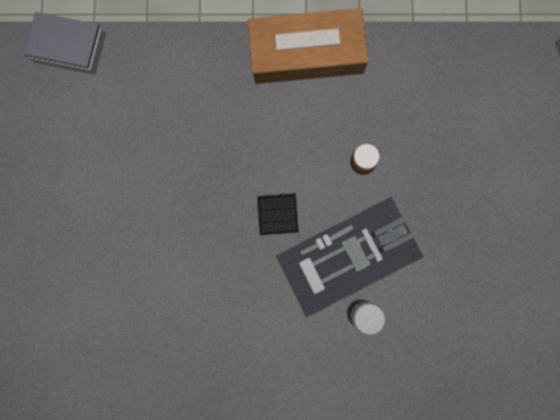

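View pics/wrist0.png

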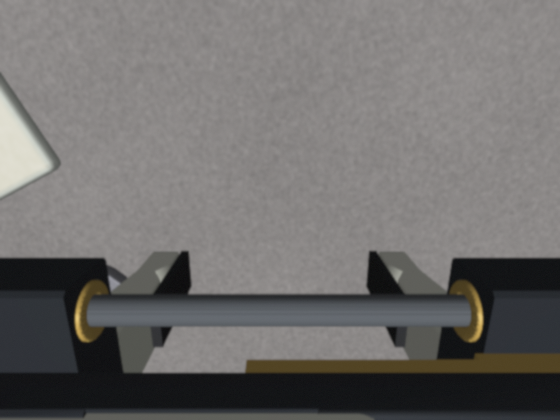

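The holder is at about (350,256) in top, with the wheel at (393,235). The can is at (368,318), the jar at (366,157) and the tray at (278,214). The wrist view doesn't cover the holder yet. Next I'll zoom in and measure.

```bash
cat > h.py <<'E'
import numpy as np, cv2
from scipy.spatial.transform import Rotation as R
from plant import ctrl, snapshot
def cam(s,obs=None):
    if "eye" in s:
        return np.array(s["eye"]), R.from_euler("xyz",s["attitude"],degrees=True).as_matrix(), s["mtx"]
    T=s["tool_from_camera"]; Rt=R.from_euler("xyz",obs["orientation"],degrees=True).as_matrix()
    return obs["tool_pos"]+Rt@T[:3,3], Rt@T[:3,:3], s["mtx"]
def ray(c,u,v):
    e,M,K=c; d=np.array([(u-K[0,2])/K[0,0],-(v-K[1,2])/K[1,1],-1.]); d=M@d
    return e,d/np.linalg.norm(d)
def onz(c,u,v,z):
    e,d=ray(c,u,v); return e+d*(z-e[2])/d[2]
def tri(c1,p1,c2,p2):
    e1,d1=ray(c1,*p1); e2,d2=ray(c2,*p2)
    s=np.linalg.lstsq(np.c_[d1,-d2],e2-e1,rcond=None)[0]
    a=e1+s[0]*d1;b=e2+s[1]*d2
    return (a+b)/2,np.linalg.norm(a-b)
def proj(c,P):
    e,M,K=c; q=M.T@(np.array(P)-e); return np.array([K[0,0]*q[0]/-q[2]+K[0,2], K[1,1]*-q[1]/-q[2]+K[1,2]])
E
python3 - <<'E'
import cv2
t=cv2.imread("pics/top0.png");s=cv2.imread("pics/scene0.png")
def crop(im,x,y,w,h,f,n):
    cv2.imwrite(n,cv2.resize(cv2.convertScaleAbs(im[y:y+h,x:x+w],alpha=1.6),None,fx=f,fy=f,interpolation=cv2.INTER_CUBIC))
crop(t,270,190,160,120,5,"pics/topz.png")
crop(s,140,200,160,120,5,"pics/scenez.png")
E
```

```text
(no output)
```

View pics/topz.png

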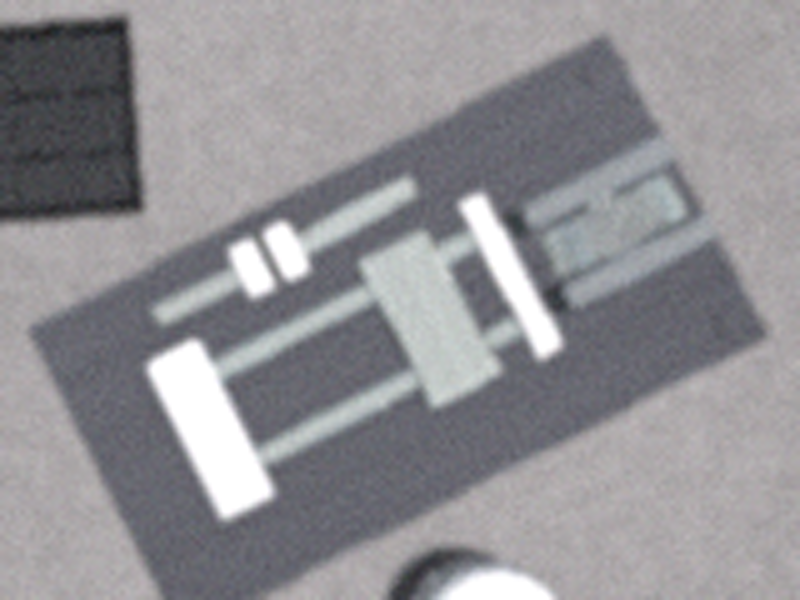

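View pics/scenez.png

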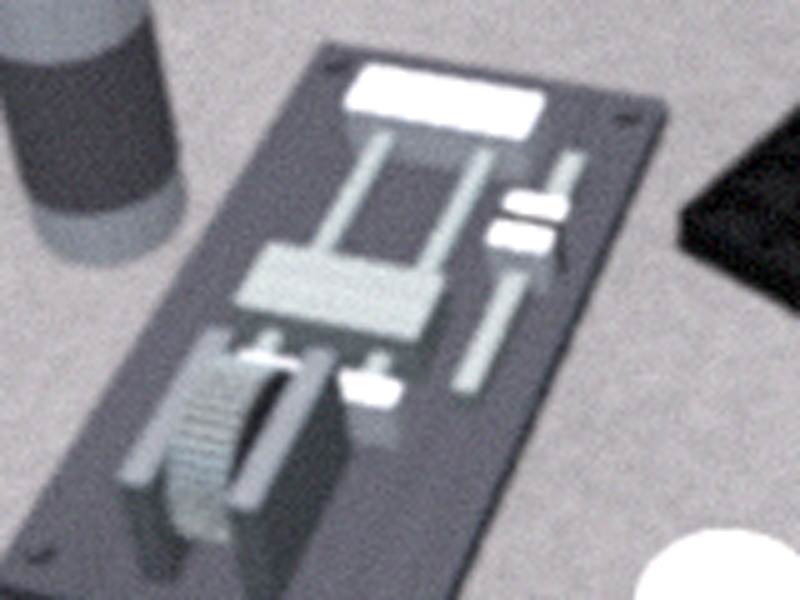

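In topz the white fixed jaw is at (210,430) and the sliding jaw at (432,320), with its front edge on the left. The clip is at (270,260), with its dark band between two white halves, and the wheel is at (620,222). Next I'll turn these into world coordinates.

```bash
python3 - <<'E'
from h import *
t=cv2.imread("pics/top0.png"); 
C=(np.array([0.49614451,0.04327279,0.96292516]),R.from_euler("xyz",[6.46276554,0.69826342,-89.57330558],degrees=True).as_matrix(),np.array([[498.77411252,0,287.63570668],[0,498.77411252,213.03390207],[0,0,1]]))
S=(np.array([0.97996896,-0.37888227,0.57375513]),R.from_euler("xyz",[49.76088713,1.1129223,43.08776863],degrees=True).as_matrix(),np.array([[493.25446449,0,278.96101039],[0,493.25446449,212.29443731],[0,0,1]]))
T=lambda x,y:(270+(x+.5)/5-.5,190+(y+.5)/5-.5)
Z=lambda x,y:(140+(x+.5)/5-.5,200+(y+.5)/5-.5)
# plate corners
c=[onz(C,*T(*p),0.012) for p in [(32,328),(605,37),(767,335)]]
print("corners",np.round(c,4),np.linalg.norm(c[1]-c[0]),np.linalg.norm(c[2]-c[1]))
d=c[0]-c[1]; a=np.degrees(np.arctan2(d[1],d[0])); print("holder y heading",a)
cen=(c[0]+c[2])/2; print("center",cen)
yh=(c[0]-c[1])/np.linalg.norm(c[0]-c[1]); 
xh=np.array([yh[1],-yh[0],0])
for n,pt,ps in [("fixed TL/..",(150,368),(347,103)),("fixedjaw top far-left corner",(228,520),None),("jaw front top R(clip side)",(361,268),(408+0,268)),("jaw front L",(435,408),(272,243)),
   ("jaw back R",(428,232),(421,340)),("jaw back L",(500,375),(237,303)),("band",(269,262),(531,219)),("wheel",(617,222),None)]:
    z=.068 if n=="wheel" else .034
    P=onz(C,*T(*pt),z); l=[round(float((P-cen)@xh),4),round(float((P-cen)@yh),4)]
    print(n,np.round(P,4),"holder xy",l, [np.round(v,4) for v in tri(C,T(*pt),S,Z(*ps))] if ps else "")
E
```

```text
corners [[ 0.523   0.0772  0.012 ]
 [ 0.636  -0.1419  0.012 ]
 [ 0.5223 -0.2013  0.012 ]] 0.24652363626199542 0.12826423080274452
holder y heading 117.28429911818166
center [ 0.52263799 -0.06206881  0.012     ]
fixed TL/.. [0.5079 0.0325 0.034 ] holder xy [0.0302, 0.0908] [array([0.4896, 0.007 , 0.0423]), np.float64(0.0629)]
fixedjaw top far-left corner [0.4524 0.0036 0.034 ] holder xy [-0.0323, 0.0905] 
jaw front top R(clip side) [ 0.5455 -0.0458  0.034 ] holder xy [0.0278, 0.004] [array([ 0.5423, -0.0493,  0.0368]), np.float64(0.0098)]
jaw front L [ 0.494  -0.0728  0.034 ] holder xy [-0.0304, 0.0036] [array([ 0.4945, -0.0723,  0.0323]), np.float64(0.0019)]
jaw back R [ 0.559  -0.0707  0.034 ] holder xy [0.0284, -0.0244] [array([ 0.5602, -0.0696,  0.0325]), np.float64(0.0035)]
jaw back L [ 0.5063 -0.0969  0.034 ] holder xy [-0.0305, -0.0234] [array([ 0.5069, -0.0963,  0.0323]), np.float64(0.002)]
band [ 0.5475 -0.0116  0.034 ] holder xy [0.0452, 0.0335] [array([ 0.5482, -0.0109,  0.0333]), np.float64(0.002)]
wheel [ 0.5608 -0.1342  0.068 ] holder xy [0.0008, -0.0816]
```

The measurements hold up. The plate is 247x128 mm, the jaw edge is at holder y≈+4 mm, and the band is at x=45, y=33.5, z≈33 mm. The gap is about 29.7 mm, or about 3.7 rad of wheel. I'll move towards the wheel at height with the fingers shut, turning so that tool y runs along holder y.

```bash
python3 -m pendant '[[0.017,0.019,0,0,0,-0.064,-1],[0.052,0.058,0,0,0,-0.128,-1],[0.092,0.103,0,0,0,-0.192,-1],[0.132,0.148,0,0,0,-0.256,-1],[0.173,0.193,0,0,0,-0.32,-1],[0.213,0.238,0,0,0,-0.384,-1],[0.253,0.283,0,0,0,-0.448,-1],[0.294,0.328,0,0,0,-0.512,-1],[0.334,0.373,0,0,0,-0.576,-1],[0.374,0.418,0,0,0,-0.64,-1],[0.415,0.463,0,0,0,-0.704,-1],[0.455,0.508,0,0,0,-0.768,-1]]'; python3 - <<'E'
from h import *
o=ctrl.get_obs(); print(o['joint_pos'])
C=(np.array([0.49614451,0.04327279,0.96292516]),R.from_euler("xyz",[6.46276554,0.69826342,-89.57330558],degrees=True).as_matrix(),np.array([[498.77411252,0,287.63570668],[0,498.77411252,213.03390207],[0,0,1]]))
yh=np.array([np.cos(np.radians(117.4)),np.sin(np.radians(117.4)),0]);xh=np.array([yh[1],-yh[0],0])
W=np.array([.561,-.1355,.068])
for n,p,z in [("can",(369.5,319),.13),("jar",(366.5,156),.055),("tray",(278,213),.018)]:
    P=onz(C,*p,z); print(n,P,"rel wheel holder xy",(P-W)@xh,(P-W)@yh)
d=W+[0,0,.05]-o['tool_pos']; Rt=R.from_euler("xyz",o['orientation'],degrees=True).as_matrix(); print(Rt.T@d)
E
```

```text
clock: 1.65
tool_pos: [0.4843, 0.0281, 0.2268]
orientation: [-180.0, -0.0, 27.5]
force: [1.5, 1.7, -0.2]
opening: 0.0002
[ 2.66090865e+01  2.35328756e+00 -2.25271082e+01 -4.28144413e-03
 -6.50766091e+01  9.09265041e+01]
can [ 0.41655747 -0.0812782   0.13      ] rel wheel holder xy -0.10328544152309432 0.11461137445961288
jar [ 0.70612835 -0.09020817  0.055     ] rel wheel holder xy 0.14969047343358766 -0.02657724990842734
tray [0.60305592 0.07396497 0.018     ] rel wheel holder xy 0.1337336288557104 0.16661209497241256
[-0.00765872  0.18055358  0.10877466]
```

```bash
python3 -m pendant '[[-0.002,0.05,0.01,0,0,0,-1],[-0.004,0.1,0.03,0,0,0,-1],[-0.006,0.15,0.06,0,0,0,-1],[-0.0075,0.17,0.085,0,0,0,-1],[-0.0075,0.18,0.1,0,0,0,-1],[-0.0075,0.18,0.1,0,0,0,-1],[-0.0075,0.18,0.1,0,0,0,-1]]'; python3 - <<'E'
from h import *
o=ctrl.get_obs(); s=snapshot("wrist"); cv2.imwrite("pics/w1.png",s["image"]); print(o['tool_pos'],o['orientation'],o['force'])
np.savez("w1.npz",p=o['tool_pos'],r=o['orientation'])
E
```

```text
clock: 2.52
tool_pos: [0.5604, -0.1325, 0.1276]
orientation: [180.0, -0.1, 27.5]
force: [0.1, 0.4, 0.5]
opening: 0.0001
[ 0.5603643  -0.13251584  0.12762872] [ 1.79961875e+02 -6.71457280e-02  2.74572828e+01] [0.07200501 0.37766273 0.46723993]
```

View pics/w1.png

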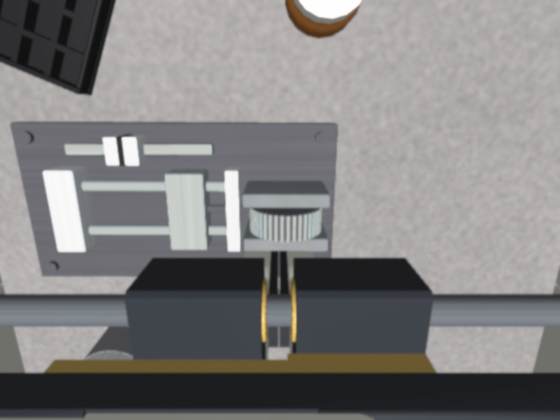

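The wrist view shows the jaw's front edge at column ~167, the dark band at ~(121,151), the wheel at (286,222), and the narrow fingertips at ~(279,255).

```bash
cat >> h.py <<'E'
def wcam(p,r):
    Tm=np.array([[-5.84102749e-04,9.56958830e-01,2.90223116e-01,7.83929296e-02],[9.99999790e-01,6.40887573e-04,-1.00613609e-04,9.59110148e-04],[-2.82283470e-04,2.90222996e-01,-9.56959003e-01,-1.58451861e-01],[0,0,0,1]])
    K=np.array([[351.49207138,0,278.46129226],[0,351.49207138,209.10367061],[0,0,1]])
    return cam({"tool_from_camera":Tm,"mtx":K},{"tool_pos":p,"orientation":r})
E
python3 - <<'E'
from h import *
d=np.load("w1.npz"); c=wcam(d['p'],d['r']); print("TCP px",proj(c,d['p']))
a=np.radians(117.4); yh=np.array([np.cos(a),np.sin(a),0]);xh=np.array([yh[1],-yh[0],0])
im=cv2.imread("pics/w1.png")
def f(n,p,z):
    P=onz(c,*p,z); print(n,P.round(4),"rel tcp holder xy",round((P-d['p'])@xh,4),round((P-d['p'])@yh,4))
f("wheel",(286,222),.068)
f("wheel near -x edge",(286,241),.066); f("wheel +x",(286,206),.066)
f("cheek+x far corner",(243,184),.058); f("cheek -x near corner",(243,249),.058);f("cheek+x",(328,184),.058); f("cheek -x",(326,249),.058)
f("band",(121,151),.034); f("jawR",(169,174),.034); f("jawL",(167,249),.034)
f("fixed face R",(74,170),.034);f("fixed face L",(84,250),.034)
f("plate",(12,123),.012);f("plate",(337,123),.012)
z=cv2.resize(im[110:290,10:350],None,fx=2.3,fy=2.3,interpolation=cv2.INTER_CUBIC); cv2.imwrite("pics/w1z.png",z)
E
```

```text
TCP px [276.53022097 267.62353513]
wheel [ 0.5662 -0.1362  0.068 ] rel tcp holder xy 0.0035 -0.006
wheel near -x edge [ 0.5537 -0.1428  0.066 ] rel tcp holder xy -0.0107 -0.0061
wheel +x [ 0.5754 -0.1314  0.066 ] rel tcp holder xy 0.0138 -0.0059
cheek+x far corner [ 0.5737 -0.1002  0.058 ] rel tcp holder xy 0.0267 0.0225
cheek -x near corner [ 0.5317 -0.1205  0.058 ] rel tcp holder xy -0.02 0.0239
cheek+x [ 0.5997 -0.1503  0.058 ] rel tcp holder xy 0.0267 -0.0339
cheek -x [ 0.5585 -0.1723  0.058 ] rel tcp holder xy -0.02 -0.0344
band [ 0.5494 -0.0128  0.034 ] rel tcp holder xy 0.0453 0.1113
jawR [ 0.5497 -0.0495  0.034 ] rel tcp holder xy 0.0287 0.0786
jawL [ 0.4942 -0.0706  0.034 ] rel tcp holder xy -0.0303 0.0854
fixed face R [0.5207 0.0127 0.034 ] rel tcp holder xy 0.0316 0.1471
fixed face L [ 0.4637 -0.0138  0.034 ] rel tcp holder xy -0.0311 0.1499
plate [0.5243 0.0752 0.012 ] rel tcp holder xy 0.0636 0.201
plate [ 0.6378 -0.1436  0.012 ] rel tcp holder xy 0.0637 -0.0455
```

View pics/w1z.png

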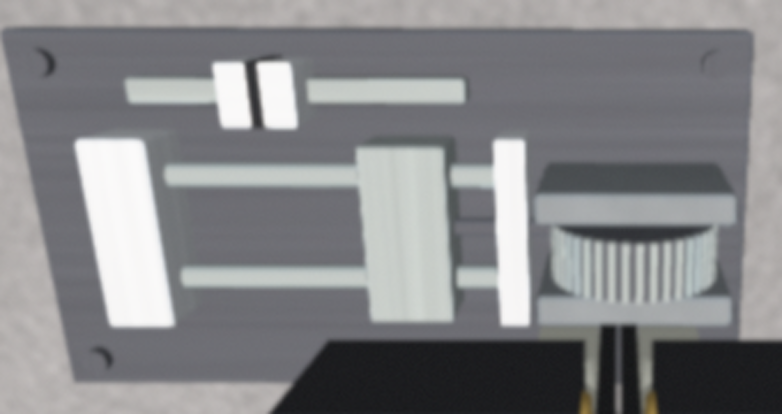

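The wheel centre is 5.7 mm along tool +y from the TCP and laterally centred (checked against the cheeks). The fingertips are about 15 mm long along y. I'll descend over the wheel's near side and feel for contact.

```bash
python3 -m pendant '[[0,0.0055,0.02,0,0,0,-1],[0,0.0055,0.04,0,0,0,-1],[0,0.0055,0.052,0,0,0,-1],[0,0.0055,0.057,0,0,0,-1],[0,0.0055,0.057,0,0,0,-1]]'; python3 -m pendant '[[0,0,0.001,0,0,0,-1],[0,0,0.002,0,0,0,-1],[0,0,0.002,0,0,0,-1]]'
```

```text
clock: 3.2
tool_pos: [0.5627, -0.1379, 0.0699]
orientation: [180.0, -0.0, 27.4]
force: [0.3, -0.3, 0.4]
opening: 0.0008
clock: 3.58
tool_pos: [0.5629, -0.1382, 0.0683]
orientation: [180.0, -0.1, 27.4]
force: [-1.4, -0.1, 5.2]
opening: 0.0004
```

Contact is at TCP z 0.0683 with about 5 N. First stroke towards the fixed jaw (tool −y), dipping slightly with the rim at the end.

```bash
python3 -m pendant '[[0,-0.002,0,0,0,0,-1],[0,-0.004,0,0,0,0,-1],[0,-0.006,0,0,0,0,-1],[0,-0.008,0,0,0,0,-1]]';python3 -m pendant '[[0,-0.002,0.0002,0,0,0,-1],[0,-0.004,0.0005,0,0,0,-1],[0,-0.006,0.0010,0,0,0,-1],[0,-0.006,0.001,0,0,0,-1]]'; python3 - <<'E'
from h import *
o=ctrl.get_obs(); s=snapshot("wrist"); cv2.imwrite("pics/w2.png",s["image"]); print(o['tool_pos'],o['force'])
np.savez("w2.npz",p=o['tool_pos'],r=o['orientation'])
E
```

```text
clock: 4.08
tool_pos: [0.5592, -0.131, 0.068]
orientation: [180.0, -0.0, 27.4]
force: [0.7, -1.0, 3.7]
opening: 0.0004
clock: 4.58
tool_pos: [0.5564, -0.1255, 0.0669]
orientation: [180.0, -0.0, 27.4]
force: [0.3, -0.0, 6.6]
opening: 0.0003
[ 0.55636711 -0.12552157  0.06691721] [ 0.33204198 -0.02153305  6.56537043]
```

View pics/w2.png

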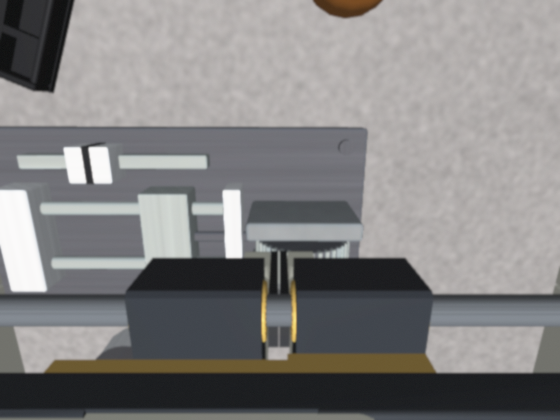

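The jaw has moved and the band stays in view (band ~(88,163), jaw front corner ~(140,193)). I'll write a gap measurement that samples intensity along holder y at z = 34 mm.

```bash
cat >> h.py <<'E'
a=np.radians(117.4); yh=np.array([np.cos(a),np.sin(a),0]);xh=np.array([yh[1],-yh[0],0]); W=np.array([.5628,-.1377,0])
def prof(im,c,x,ys,z=.034):
    g=cv2.cvtColor(im,cv2.COLOR_BGR2GRAY).astype(np.float32)
    px=np.array([proj(c,W+xh*x+yh*(y+.085)+[0,0,z]) for y in ys],np.float32)
    return cv2.remap(g,px[:,0].reshape(1,-1),px[:,1].reshape(1,-1),cv2.INTER_LINEAR,borderMode=cv2.BORDER_CONSTANT,borderValue=0)[0]
def gap(im,c,lo,hi,dbg=False):
    # band: dark dip between bright halves
    ys=np.arange(-.02,.075,.00025)
    b=[]
    for x in np.arange(.040,.053,.002):
        q=prof(im,c,x,ys); m=q>150
        if m.sum()<20: continue
        i=np.where(m)[0]; seg=[(i[k],i[k+1]) for k in range(len(i)-1) if 8<=i[k+1]-i[k]<=40]
        for u,v in seg:
            w=150-q[u:v+1]; w=np.clip(w,0,None); b.append((x,(ys[u:v+1]*w).sum()/w.sum(),(v-u)*.25))
    j=[]
    yj=np.arange(lo,hi,.00025)
    for x in np.arange(.012,.029,.002):
        q=cv2.GaussianBlur(prof(im,c,x,yj).reshape(1,-1),(9,1),0)[0]; gr=np.gradient(q); k=np.argmin(gr); j.append((x,yj[k],gr[k]))
    if dbg: print(np.round(b,4).tolist()); print(np.round(j,4).tolist())
    return np.median([t[1] for t in b]),np.median([t[1] for t in j])
E
python3 - <<'E'
from h import *
for n in("w1","w2"):
    d=np.load(n+".npz"); c=wcam(d['p'],d['r']); im=cv2.imread(f"pics/{n}.png"); B,J=gap(im,c,-.01,.03,True); print(n,B,J,B-J)
E
```

```text
[[0.04, 0.0327, 3.5], [0.042, 0.0327, 3.75], [0.044, 0.018, 3.75], [0.044, 0.0327, 3.5], [0.046, 0.018, 3.5], [0.046, 0.0327, 3.75], [0.048, 0.018, 4.0], [0.048, 0.0327, 3.75], [0.05, 0.0178, 4.0], [0.05, 0.0327, 3.5], [0.052, 0.0327, 3.75]]
[[0.012, 0.0028, -10.7839], [0.014, 0.003, -10.4155], [0.016, 0.003, -7.9909], [0.018, 0.003, -1.6581], [0.02, 0.0025, -1.6385], [0.022, 0.0025, -2.117], [0.024, 0.003, -8.4201], [0.026, 0.003, -11.5763], [0.028, 0.0028, -10.4151]]
w1 0.03269985686536258 0.0030000000000000113 0.02969985686536257
[[0.04, 0.0328, 4.0], [0.042, 0.0328, 4.0], [0.044, 0.0175, 5.0], [0.044, 0.0328, 4.0], [0.046, 0.0176, 4.75], [0.046, 0.0328, 4.0], [0.048, 0.0176, 4.75], [0.048, 0.0328, 4.0], [0.05, 0.0175, 4.75], [0.05, 0.0328, 4.0], [0.052, 0.0328, 4.0]]
[[0.012, 0.0073, -12.8672], [0.014, 0.0073, -12.5697], [0.016, 0.0073, -12.7396], [0.018, 0.007, -3.3672], [0.02, -0.0052, -0.8133], [0.022, 0.007, -1.2313], [0.024, 0.0073, -6.6859], [0.026, 0.0073, -12.5996], [0.028, 0.0073, -13.2064]]
w2 0.03275647636037713 0.007250000000000015 0.025506476360377117
```

The stroke gave 14 mm of rim for 4.2 mm of jaw, so there was no slip. The gap is now 25.5 mm, about 83 mm of rim. Lifting back for a full 32 mm stroke.

```bash
python3 -m pendant '[[0,0,-0.008,0,0,0,-1],[0,0.015,-0.01,0,0,0,-1],[0,0.0298,-0.01,0,0,0,-1],[0,0.0298,-0.005,0,0,0,-1],[0,0.0298,-0.001,0,0,0,-1],[0,0.0298,0,0,0,0,-1],[0,0.0298,0.0006,0,0,0,-1],[0,0.0298,0.0006,0,0,0,-1]]'
```

```text
clock: 5.62
tool_pos: [0.5697, -0.1529, 0.067]
orientation: [179.9, 0.0, 27.4]
force: [-3.7, -3.1, 10.2]
opening: 0.0004
```

```bash
python3 -m pendant '[[0,-0.001,-0.0004,0,0,0,-1],[0,-0.003,-0.0010,0,0,0,-1],[0,-0.006,-0.0014,0,0,0,-1],[0,-0.009,-0.0016,0,0,0,-1],[0,-0.012,-0.0016,0,0,0,-1],[0,-0.015,-0.0016,0,0,0,-1]]'; python3 -m pendant '[[0,-0.003,0,0,0,0,-1],[0,-0.006,0,0,0,0,-1],[0,-0.009,0.0001,0,0,0,-1],[0,-0.011,0.0002,0,0,0,-1],[0,-0.014,0.0006,0,0,0,-1],[0,-0.017,0.0014,0,0,0,-1],[0,-0.017,0.0014,0,0,0,-1]]'; cat > m.py <<'E'
import sys
from h import *
o=ctrl.get_obs(); s=snapshot("wrist"); n=sys.argv[1]; cv2.imwrite(f"pics/{n}.png",s["image"]); np.savez(n+".npz",p=o['tool_pos'],r=o['orientation'])
c=cam(s,o); B,J=gap(s["image"],c,float(sys.argv[2]),float(sys.argv[3]),len(sys.argv)>4); print("band",B,"jaw",J,"gap mm",1e3*(B-J),"rim mm",1e3*(B-J)*26/8, o['tool_pos'],o['force'],"s",(o['tool_pos']-W)@yh)
E
python3 m.py w3 -0.01 0.028
```

```text
clock: 6.38
tool_pos: [0.5629, -0.139, 0.0682]
orientation: [180.0, 0.0, 27.4]
force: [-2.5, -1.9, 9.8]
opening: 0.0007
clock: 7.25
tool_pos: [0.5554, -0.1235, 0.0673]
orientation: [180.0, -0.0, 27.5]
force: [-2.9, 0.2, 12.7]
opening: 0.0007
band 0.0332445919375018 jaw 0.017500000000000022 gap mm 15.744591937501779 rim mm 51.16992379688078 [ 0.55538983 -0.1235481   0.06729291] [-2.94615555  0.237817   12.66019393] s 0.015974435609326328
```

Gap is 15.7 mm, again without slip. Next stroke, slightly lighter.

```bash
python3 -m pendant '[[0,0,-0.008,0,0,0,-1],[0,0.016,-0.01,0,0,0,-1],[0,0.032,-0.01,0,0,0,-1],[0,0.032,-0.005,0,0,0,-1],[0,0.032,-0.002,0,0,0,-1],[0,0.032,-0.001,0,0,0,-1],[0,0.032,-0.0001,0,0,0,-1],[0,0.032,-0.0001,0,0,0,-1]]'
```

```text
clock: 8.3
tool_pos: [0.5695, -0.1528, 0.0671]
orientation: [179.9, 0.0, 27.4]
force: [-3.1, -3.0, 8.3]
opening: 0.0008
```

```bash
python3 -m pendant '[[0,-0.001,-0.0004,0,0,0,-1],[0,-0.003,-0.0010,0,0,0,-1],[0,-0.006,-0.0014,0,0,0,-1],[0,-0.009,-0.0016,0,0,0,-1],[0,-0.012,-0.0016,0,0,0,-1],[0,-0.015,-0.0016,0,0,0,-1]]'
```

```text
clock: 9.05
tool_pos: [0.5627, -0.1388, 0.0682]
orientation: [180.0, 0.0, 27.4]
force: [-2.8, -1.9, 6.6]
opening: 0.0003
```

```bash
python3 -m pendant '[[0,-0.003,0,0,0,0,-1],[0,-0.006,0,0,0,0,-1],[0,-0.009,0.0001,0,0,0,-1],[0,-0.011,0.0002,0,0,0,-1],[0,-0.014,0.0005,0,0,0,-1],[0,-0.017,0.0012,0,0,0,-1],[0,-0.017,0.0012,0,0,0,-1]]'; python3 m.py w4 0.005 0.031 1
```

```text
clock: 9.93
tool_pos: [0.5552, -0.1235, 0.0674]
orientation: [180.0, -0.0, 27.4]
force: [-2.6, 1.1, 10.1]
opening: 0.0007
[[0.04, 0.0333, 4.0], [0.042, 0.0333, 4.0], [0.044, 0.0182, 4.75], [0.044, 0.0333, 4.0], [0.046, 0.0182, 4.5], [0.046, 0.0333, 4.0], [0.048, 0.0182, 4.5], [0.048, 0.0333, 4.0], [0.05, 0.018, 5.0], [0.05, 0.0333, 4.0], [0.052, 0.0332, 4.0]]
[[0.012, 0.0275, -12.9194], [0.014, 0.0275, -12.7309], [0.016, 0.0275, -11.6035], [0.018, 0.0273, -1.8226], [0.02, 0.015, -0.7971], [0.022, 0.0273, -1.6652], [0.024, 0.0275, -9.8484], [0.026, 0.0275, -12.99], [0.028, 0.0273, -10.8355]]
band 0.033267553760984864 jaw 0.02750000000000002 gap mm 5.767553760984843 rim mm 18.744549723200738 [ 0.55523483 -0.12345355  0.0673638 ] [-2.63149165  1.09567807 10.07862615] s 0.01612970696266789
```

View pics/w4.png

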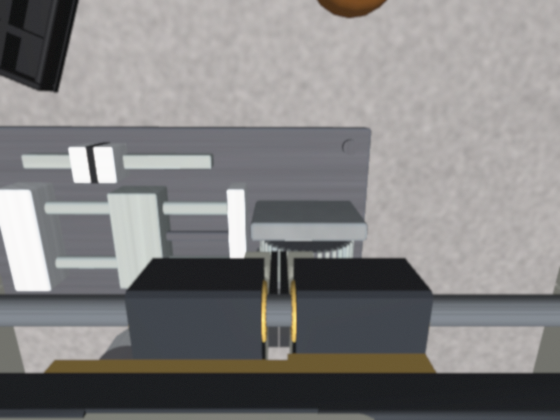

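The view agrees: jaw edge at ~(110,195), just short of the band at ~(94,163). Gap 5.8 mm, so 18.7 mm of rim remains. Last stroke runs flat across the top.

```bash
python3 -m pendant '[[0,0,-0.008,0,0,0,-1],[0,0.013,-0.01,0,0,0,-1],[0,0.025,-0.01,0,0,0,-1],[0,0.025,-0.006,0,0,0,-1],[0,0.025,-0.003,0,0,0,-1],[0,0.025,-0.002,0,0,0,-1],[0,0.025,-0.0012,0,0,0,-1],[0,0.025,-0.0012,0,0,0,-1]]'
```

```text
clock: 10.98
tool_pos: [0.5663, -0.1459, 0.068]
orientation: [-180.0, 0.0, 27.4]
force: [-1.5, -0.2, 1.5]
opening: 0.0005
```

```bash
python3 -m pendant '[[0,-0.002,-0.0001,0,0,0,-1],[0,-0.005,-0.0001,0,0,0,-1],[0,-0.008,-0.0001,0,0,0,-1],[0,-0.011,-0.0001,0,0,0,-1],[0,-0.014,-0.0001,0,0,0,-1],[0,-0.016,0,0,0,0,-1],[0,-0.016,0,0,0,0,-1]]'; python3 m.py w5 0.015 0.038
```

```text
clock: 11.85
tool_pos: [0.5594, -0.1314, 0.068]
orientation: [180.0, -0.0, 27.4]
force: [0.9, 1.5, 4.9]
opening: 0.0007
band 0.0332682191177786 jaw 0.031500000000000014 gap mm 1.7682191177785869 rim mm 5.746712132780408 [ 0.55935382 -0.1313911   0.0680087 ] [0.92170544 1.52564087 4.91052775] s 0.0071870681639054305
```

```bash
python3 -m pendant '[[0,-0.002,0.0001,0,0,0,-1],[0,-0.004,0.0003,0,0,0,-1],[0,-0.0055,0.0005,0,0,0,-1],[0,-0.0055,0.0005,0,0,0,-1]]'; python3 m.py w6 0.02 0.04 1
```

```text
clock: 12.4
tool_pos: [0.5567, -0.1268, 0.0674]
orientation: [180.0, -0.0, 27.4]
force: [1.7, -0.6, 5.4]
opening: 0.0006
[[0.04, 0.0332, 4.0], [0.042, 0.0333, 4.0], [0.044, 0.0181, 4.75], [0.044, 0.0332, 4.0], [0.046, 0.018, 4.75], [0.046, 0.0333, 4.0], [0.048, 0.018, 5.0], [0.048, 0.0332, 4.0], [0.05, 0.0178, 5.25], [0.05, 0.0333, 4.0], [0.052, 0.0332, 4.0]]
[[0.012, 0.033, -12.5252], [0.014, 0.033, -12.9014], [0.016, 0.033, -11.6107], [0.018, 0.0328, -1.6628], [0.02, 0.0328, -0.7405], [0.022, 0.0328, -1.9207], [0.024, 0.033, -9.8912], [0.026, 0.033, -12.9476], [0.028, 0.0328, -11.2139]]
band 0.03323489384543002 jaw 0.033000000000000015 gap mm 0.2348938454300037 rim mm 0.763404997647512 [ 0.55666659 -0.12678118  0.06743324] [ 1.74341467 -0.57560809  5.44301744] s 0.012516493401452921
```

Within 0.25 mm. Lifting clear and rechecking from above and from the fixed cameras.

```bash
python3 -m pendant '[[0,0,-0.004,0,0,0,-1],[0,0,-0.02,0,0,0,-1],[0,0,-0.05,0,0,0,-1],[0,0,-0.08,0,0,0,-1],[0,0,-0.08,0,0,0,-1],[0,0,-0.08,0,0,0,-1],[0,0,-0.08,0,0,0,-1]]'; python3 m.py w7 0.02 0.04; python3 - <<'E'
from h import *
d=np.load("w7.npz");c=wcam(d['p'],d['r']); im=cv2.imread("pics/w7.png"); print([round(v,4) for v in gap(im,c,.02,.04,True)])
s=snapshot("top"); t=s["image"]; cv2.imwrite("pics/top1.png",t)
s2=snapshot("scene")["image"]
z=cv2.resize(cv2.convertScaleAbs(s2[150:360,110:350],alpha=1.4),None,fx=2.6,fy=2.6,interpolation=cv2.INTER_CUBIC); cv2.imwrite("pics/scene1z.png",z)
s0=cv2.imread("pics/scene0.png")
for n,(x,y,w,h) in {"can":(130,170,55,85),"jar":(262,300,48,60),"tray":(272,215,70,55)}.items(): print(n,cv2.absdiff(s0,s2)[y:y+h,x:x+w].mean())
E
```

```text
clock: 13.32
tool_pos: [0.5559, -0.1269, 0.1467]
orientation: [-180.0, 0.1, 27.4]
force: [0.0, 0.1, 0.1]
opening: 0.0006
band 0.03308594694540923 jaw 0.033000000000000015 gap mm 0.08594694540921266 rim mm 0.2793275725799411 [ 0.55590404 -0.12689436  0.14666666] [0.00772463 0.07265146 0.12626665] s 0.012766934833484431
[[0.04, 0.0327, 3.5], [0.042, 0.0327, 3.5], [0.044, 0.0183, 3.0], [0.044, 0.0326, 3.75], [0.046, 0.0183, 3.25], [0.046, 0.0327, 3.5], [0.048, 0.0183, 3.0], [0.048, 0.0327, 3.5], [0.05, 0.0182, 3.25], [0.05, 0.0326, 3.75], [0.052, 0.0326, 3.75]]
[[0.012, 0.0325, -10.2945], [0.014, 0.0328, -9.9342], [0.016, 0.0325, -7.4251], [0.018, 0.0323, -1.4475], [0.02, 0.032, -1.047], [0.022, 0.0328, -2.1848], [0.024, 0.0325, -8.3561], [0.026, 0.0325, -10.3968], [0.028, 0.0325, -8.8539]]
[np.float64(0.0326), np.float64(0.0325)]
can 57.62844919786096
jar 15.413773148148149
tray 12.155757575757576
```

View pics/w7.png

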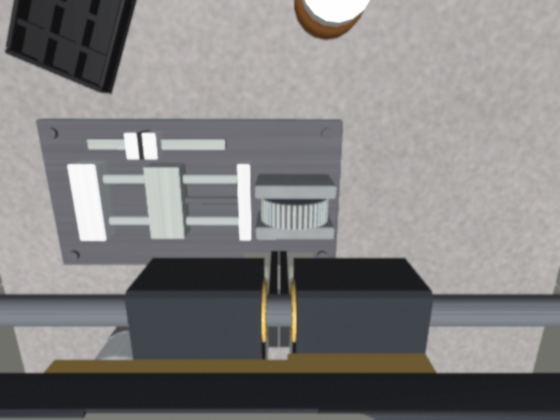

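View pics/scene1z.png

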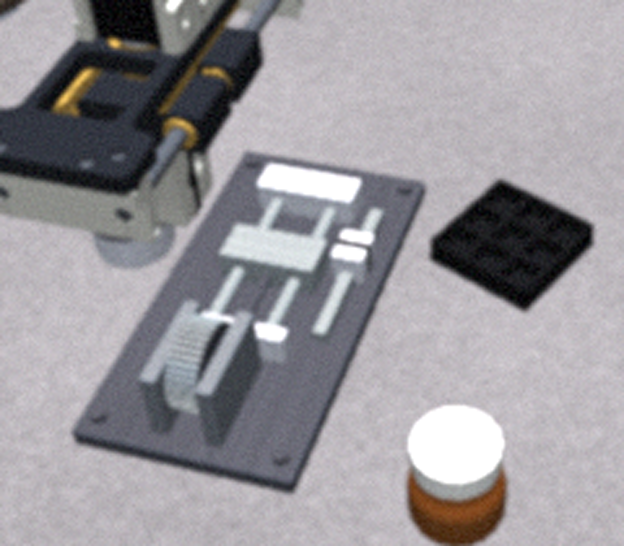

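In both views the jaw's front edge is in line with the band, gap ≤0.1 mm. The can is hidden behind the hand, so I'll raise it further, clear of the can, and verify the bystanders.

```bash
python3 -m pendant '[[0,0.01,-0.04,0,0,0,-1],[0,0.05,-0.09,0,0,0,-1],[0,0.1,-0.12,0,0,0,-1],[0,0.15,-0.14,0,0,0,-1],[0,0.18,-0.15,0,0,0,-1],[0,0.18,-0.15,0,0,0,-1],[0,0.18,-0.15,0,0,0,-1]]'; python3 - <<'E'
from h import *
o=ctrl.get_obs(); print(o['force'],o['qvel'].round(2))
s0=cv2.imread("pics/scene0.png"); s2=snapshot("scene")["image"]; t2=snapshot("top")["image"]; t0=cv2.imread("pics/top0.png")
cv2.imwrite("pics/scene2.png",s2); cv2.imwrite("pics/top2.png",t2)
for nm,A,B,rois in [("scene",s0,s2,{"can":(125,165,62,95),"jar":(258,300,55,65),"tray":(268,212,78,60)}),("top",t0,t2,{"can":(340,295,55,50),"jar":(345,135,45,45),"tray":(250,185,55,60)})]:
  for n,(x,y,w,h) in rois.items():
    a=cv2.cvtColor(A[y:y+h,x:x+w],cv2.COLOR_BGR2GRAY).astype(np.float32);b=cv2.cvtColor(B[y:y+h,x:x+w],cv2.COLOR_BGR2GRAY).astype(np.float32)
    print(nm,n,"shift px",np.round(cv2.phaseCorrelate(a,b,cv2.createHanningWindow((w,h),cv2.CV_32F)),3).tolist() if False else cv2.phaseCorrelate(a,b,cv2.createHanningWindow((w,h),cv2.CV_32F)))
E
```

```text
clock: 14.35
tool_pos: [0.639, -0.2863, 0.2963]
orientation: [-179.9, 0.1, 27.4]
force: [0.0, 0.5, 0.1]
opening: 0.0005
[0.01988086 0.52855228 0.1138935 ] [ 0.87 -0.91 -0.54  0.01  0.01  0.07]
scene can shift px ((-0.043472284733233835, -0.04432533529968197), 1.0821275872488816)
scene jar shift px ((-0.0710965006844475, 0.10147741613519656), 0.9721664243274265)
scene tray shift px ((0.07492671817264096, 0.08787082930642498), 1.2024123859405518)
top can shift px ((0.07991804263615165, -0.08043061172589461), 1.0809035132726033)
top jar shift px ((0.37063313598467573, 0.6406962529923454), 0.9610254994145147)
top tray shift px ((-0.07693815422479133, -0.05425850043125635), 1.0526159201727974)
```

View pics/scene2.png

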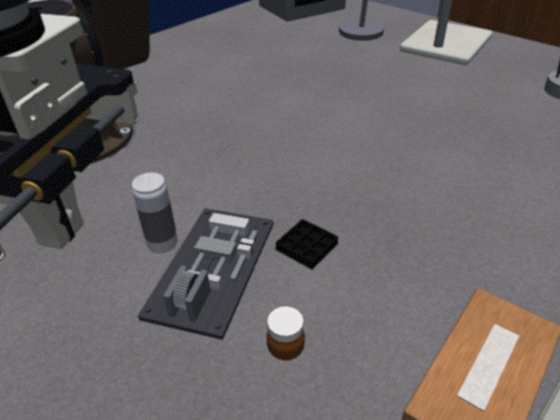

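View pics/top2.png

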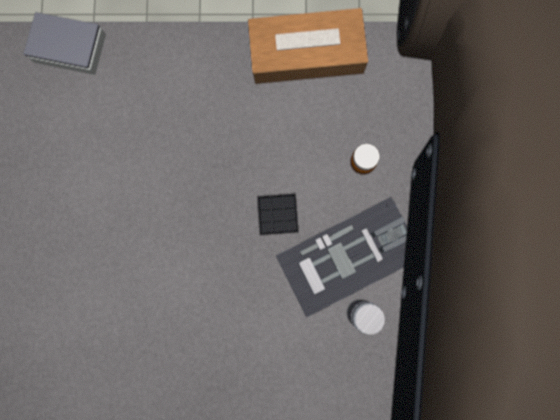

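The can, jar and tray all stand where they were and the hand is clear. Handing in.

```bash
python3 -c "
from plant import ctrl
print(ctrl.close_job())"
```

```text
the job is handed in; nothing more can be done
None
```

The jaw's front edge is on the gauge clip's dark band, and the job is handed in at about 14.5 s of the 48 s allowed. I rolled the wheel forward in four strokes with the shut fingertips, moving the jaw about 29.6 mm, and never touched the jaw itself.

- **Jaw position:** after I lifted the hand, the wrist camera put the jaw edge within about 0.1 mm of the band centre; the allowance is ±2 mm. The fixed scene camera's picture agrees by eye.
- **Hand clear:** the force reading was about 0.5 N or less with the hand raised well away from everything.
- **Bystanders:** the can and tray shifted less than 0.15 pixel in both fixed views. The jar shifted about 0.1 pixel in the scene view. In the top view its comparison gave 0.7 pixel (about 1.3 mm), which disagrees; I put that down to the arm changing the light there and did not check it further.
- **Press force:** two strokes passed the suggested 10 N, reaching about 12.7 N in one and 10.1 N in the other. The limit for the arm is 40 N.
- **Slip:** the last stroke slipped slightly at its start, so I added a 5.5 mm roll to finish.

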